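# Rack the blanking plates, then hold the test nest hood open at 60 degrees

## Robot

A 6-joint arm with a two-finger parallel gripper is mounted at the origin on a cart in front of the work surface, level with it; the furniture and walls round the work are solid. World frame = base frame: x ahead of the robot, y to its left, z up, the work surface at z = 0. Lengths are in m, angles in rad, forces in N, time in s.
With the tool pointing down it reaches from about 0.25 to 0.725 m from the base axis. Payload 4 kg.
Tool frame: the origin (TCP) lies between the finger pads, 19 mm behind the fingertips; this is the grasp point; z points along the fingers, y is the line along which they close (so a half turn about z gives the same grasp; the last joint's range is limited). The gripper opens to 85 mm and grips with 20 to 120 N. Pads are 22 mm wide; open, the fingers measure 114 mm over their backs; the gripper's body (76 mm by 85 mm) begins 54 mm behind the grasp point. The pads swing forward as they close: fully open they stand 13 mm farther back than shut.
Start: joints at [1.302, 0.241, 0.005, 1.335, 0, 1.571], TCP at [0.133, 0.482, 0.25] pointing down, gripper open.
Joint ranges: [-2.72, 2.72], [-1.05, 1.87], [-1.09, 1.28], [-1.99, 2.15], [-1.42, 1.44], [-3.14, 3.14]. Speed limits (rad/s): [2.79, 2.79, 3.14, 3.14, 3.14, 3.14].

## Interface

Orientations are given as a unit quaternion [w, x, y, z].
In Python, from cell import get_state, get_image, close_job gives the robot as it stands.
- The arm moves only by the tool servo_tool, never from a script. Its argument "plan" is a list of rows, each a list of 2 entries, a list of its own where there are three numbers: the shift along the world's x, y, z in units of 0.025 m (1.0 is 0.025 m), then the turn about the world's z in units of 4 degrees (1.0 is 4 degrees). A call has 1 to 10 rows; each row shifts and turns the commanded pose from where the row before left it; what a row does not reach is not made up. A row lasts 1/12 s, in which the tool goes at most 41.7 mm and 7.16 degrees, less where a joint would pass 70% of its speed; a pose out of reach is approached as far as the arm can. A call with a number of a shift or a turn outside -1 to 1 is refused whole. A call with a gripper value outside its range is refused whole. "claw" is the opening, from -1 (shut) to 1 (fully open), set as the call begins (left out, the last holds). The fingers move at their own pace and stop on an object; the grip force is fixed at half the most. Time passes only in rows, so rows that do not move let the fingers close. It gives the time, the measured TCP pose, the force, the opening and the grip force at its end, in the units of the state.
- get_state(): the state, without advancing time (a new reading comes with each control period).
- get_image(name): name is "side" or "top" or "wrist"; returns a dict with "frame" (400x640x3 uint8, red, green, blue), "mtx" (3x3 intrinsics, pixels), "extrinsics" (4x4, takes a point from camera to world coordinates). Camera axes: x right, y down, z forward; pixel columns grow to the right and rows downward; lengths in m; the calibration is good to about 2 mm. A picture is of the moment at which its call begins. There is no depth.
- close_job(): hands the job in; it is judged then, once.
The state is a dict: "time_s": time; "q": joint angles; "qvel": joint speeds; "joint_torque": joint torques, N m; "eef_pos": TCP position; "eef_rot": TCP orientation; "force": force on the tool from outside, world axes, zero at the start; "wrist_torque": the same for the moment, N m; "finger_gap": finger opening in m; "finger_force": force on a finger pad.
Only numpy, scipy, OpenCV 4.12 (cv2) and the standard library are available. Lean on these libraries where they do the work, as an engineer would, in place of code of your own. Each camera call takes 0.05 s, during which the arm holds its last target. There are 200 camera calls.

## Task

I have to change the seals in the leak-test nest, the fixture with the clear sprung hood. First take the two blue blanking plates that lean against the front of the hood and stand each of them on edge in an empty slot of the slotted rack, right down to the slot's floor; only then lift the hood by its handle and hold it open at 60 degrees for me. It springs shut by itself, so never let it snap down, and finish while you are still gripping the handle and holding the hood at that angle; leave the third plate and the other things on the bench where they are.

Things in the scene. Friction and masses are not known exactly. Their poses are not given: they have to be found in the camera images.
- nest: leak-test nest standing on the bench (fixed): dark base plate 145 x 206 mm, 20 mm high, with a nest block holding two terminal blocks under a clear hood. Origin on the bench under the middle of the hood: -x of its frame is its front (hood front face at x = -0.067, handle beyond), y its width, z up.
- hood (a joint): angle of the clear hood in rad: 0 closed, grows as its front is lifted; stop at 1.6; 60 degrees = 1.047. The hood is 135 mm deep, 200 mm wide, its top 75 mm above the bench, about 0.6 kg; no latch. A spring and its weight close it: about 4 N straight up at the handle lifts it, and about 3.5 N still pull the handle down at 60 degrees.
- hood_hinge (a point): middle of the hood's hinge axis, 73 mm above the bench, at the top of the nest's rear wall; the axis runs along the nest's y. Frame as the nest's (x points to the back).
- hood_grip (a point): middle of the handle: black round bar, 12 mm thick, 68 mm long along y, 32 mm clear of the hood's front face. Hood closed: 175 mm in front of the hinge axis and 5 mm below it (68 mm above the bench); it turns with the hood, rising and moving back. Fingers from above can straddle it, one in front, one behind; the bar may turn between them.
- rack: slotted rack, fixed slate-grey block 120 x 80 x 45 mm (x, y, z) on a foot plate 144 mm long, 5 mm high; origin under its middle on the bench. Three slots at x = -0.036, 0 and +0.036 in its frame: upright pockets 9.5 mm (x) by 56 mm (y), 32 mm deep from the top, mouth chamfered 2 mm. The one at x = +0.036 holds the third plate, the other two are empty.
- slot_0 (a point): middle of the floor of the empty slot at the rack's x = -0.036, 13 mm above the bench; frame as the rack's.
- slot_1 (a point): middle of the floor of the empty slot at the rack's x = 0, 13 mm above the bench; frame as the rack's.
- plate_a: blue blanking plate with round seal faces, 6 x 50 x 120 mm (x thickness, y width, z height), 0.1 kg. Origin: middle of its lower short edge. It leans on the hood's front left of the handle: foot on the bench, top tilted back 0.2 rad, upper 40 mm above the hood's top. Either short edge may go down, either face to either side.
- plate_a_mid (a point): centre of plate_a, 60 mm above its lower edge.
- plate_b: the same kind of plate, leaning right of the handle.
- plate_b_mid (a point): centre of plate_b, 60 mm above its lower edge.
- plate_c: third plate of the same kind, already standing in the rack's slot at x = +0.036; leave it there.
- caliper: black and steel digital caliper, 61 x 162 x 13 mm, lying near the bench's front edge; leave it.
- master_leak: grey cylinder with a knob, 40 mm diameter, 61 mm high, right of the nest; leave it.
- height_puck: black block with a cream knob on top, 34 x 52 x 20 mm, on the bench at front right; leave it.
- grease_pot: small white lidded pot, 48 mm diameter, 32 mm high, behind the rack; leave it.
- spare_pad_0: grey round seal pad with a stud, 30 mm diameter, 18 mm high, on the bench at front right; leave it.
- spare_pad_1: a second such pad beside it; leave it.

How it is judged:
On the way:
1. both leaning plates stand on edge in slots of the rack, down on the slot floor and let go, the hood still shut (z of plate_a_mid in the frame of rack between 0.066 and 0.079 m and x of plate_a_mid in the frame of rack between -0.05 and 0.05 m and y of plate_a_mid in the frame of rack between -0.012 and 0.012 m and angle between the z axis of each of plate_a, plate_b and the z axis of rack, either way round below 0.2 rad and z of plate_b_mid in the frame of rack between 0.066 and 0.079 m and x of plate_b_mid in the frame of rack between -0.05 and 0.05 m and y of plate_b_mid in the frame of rack between -0.012 and 0.012 m and contact force between the fingers and plate_a below 0.3 N and contact force between the fingers and plate_b below 0.3 N and value of joint hood below 0.1 rad), for 0.2 s.
At the end, for the whole second after the job is handed in: The hood is held by the fingers at its handle (tool centre within 60 mm of the bar's middle, contact force over 1 N) at 53 to 67 degrees and still; both plates stand in slots of the rack (centre 66 to 79 mm above the rack's underside, within 0.2 rad of upright) and are let go (z of plate_a_mid in the frame of rack between 0.066 and 0.079 m and x of plate_a_mid in the frame of rack between -0.05 and 0.05 m and y of plate_a_mid in the frame of rack between -0.012 and 0.012 m and angle between the z axis of each of plate_a, plate_b and the z axis of rack, either way round below 0.2 rad and z of plate_b_mid in the frame of rack between 0.066 and 0.079 m and x of plate_b_mid in the frame of rack between -0.05 and 0.05 m and y of plate_b_mid in the frame of rack between -0.012 and 0.012 m and contact force between the fingers and plate_a below 0.3 N and contact force between the fingers and plate_b below 0.3 N and value of joint hood between 0.925 and 1.17 rad and velocity of joint hood between -0.05 and 0.05 rad/s and contact force between the fingers and hood above 1 N and distance between the grasp point and hood_grip below 0.06 m); the arm keeps its last pose, push and grip.
It fails at once if the hood is raised (more than 0.15 rad) before both plates stand in the rack (value of joint hood above 0.15 rad and not (z of plate_a_mid in the frame of rack between 0.066 and 0.079 m and x of plate_a_mid in the frame of rack between -0.05 and 0.05 m and y of plate_a_mid in the frame of rack between -0.012 and 0.012 m and angle between the z axis of each of plate_a, plate_b and the z axis of rack, either way round below 0.2 rad and z of plate_b_mid in the frame of rack between 0.066 and 0.079 m and x of plate_b_mid in the frame of rack between -0.05 and 0.05 m and y of plate_b_mid in the frame of rack between -0.012 and 0.012 m)).
It fails at once if the hood is let snap down (faster than 2 rad/s) (velocity of joint hood below -2 rad/s).
It fails at once if the third plate is moved (more than 15 mm) (distance of plate_c from where it was at the start of the episode above 0.015 m).
It fails at once if a bystander is moved (more than 25 mm) (distance of any of caliper, master_leak, height_puck, grease_pot, spare_pad_0, spare_pad_1 from where it was at the start of the episode above 0.025 m).
It also fails if it takes over 72 s, if anything falls off the work surface, if the arm or the gripper's body presses on something with over 40 N, if the wrist force passes 120 N, or if a joint passes its speed limit or range.

## Working session

There is one attempt and no reset: what is moved stays moved. The work goes in short steps, Python scripts to look and compute and a tool call to move; the robot and the scene stay as the last step left them, time stands still between calls to the robot, and variables do not carry over. Pictures are saved under pics/ and viewed, at most 10 in all, crops included, and the job is handed in when it is done.

Besides the shell and the picture viewer there is one more tool, called after "Emit:" by a JSON object that holds its "method" and its "body". servo_tool: Moves the arm, as the interface text tells. Shifts and turns lie within -1 to 1; 1 stands for 0.025 m of shift or 4 degrees of turn. Its arguments: {"type":"object","properties":{"plan":{"type":"array","items":{"type":"array"}},"claw":{"type":"number"}},"required":["plan"]}

```bash
mkdir -p pics
python3 - <<'E'
from cell import *
import cv2,numpy as np
s=get_state();print(s['time_s'],s['eef_pos'],s['eef_rot'],s['finger_gap'])
for n in("top","side"):
    i=get_image(n);cv2.imwrite(f'pics/{n}0.png',i['frame'][:,:,::-1]);np.savez(f'{n}0.npz',**i);print(n,i['mtx'],i['extrinsics'])
E
```

```text
0.0 [0.1326091  0.48146412 0.24911409] [-1.49261941e-04  1.33986283e-01  9.90982626e-01 -1.04312460e-03] 0.0847792813261135
top [[430.85785424   0.         316.99929155]
 [  0.         430.85785424 201.97219621]
 [  0.           0.           1.        ]] [[-0.01793753 -0.98685804  0.16059095  0.32837457]
 [-0.99978461  0.01602674 -0.01318593  0.09688346]
 [ 0.01043889 -0.16079288 -0.98693297  1.15415834]
 [ 0.          0.          0.          1.        ]]
side [[475.50236898   0.         323.89248847]
 [  0.         475.50236898 199.18597201]
 [  0.           0.           1.        ]] [[ 0.96279431 -0.18953731  0.19262069  0.29276194]
 [-0.26962504 -0.62588221  0.73182907 -0.68194616]
 [-0.01815105 -0.75653623 -0.65369984  0.77024444]
 [ 0.          0.          0.          1.        ]]
```

View pics/top0.png

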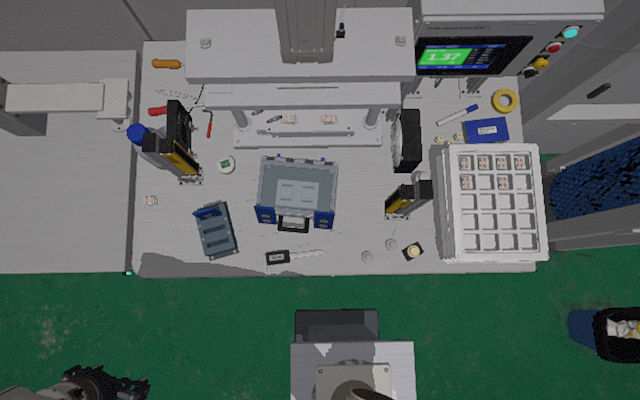

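View pics/side0.png

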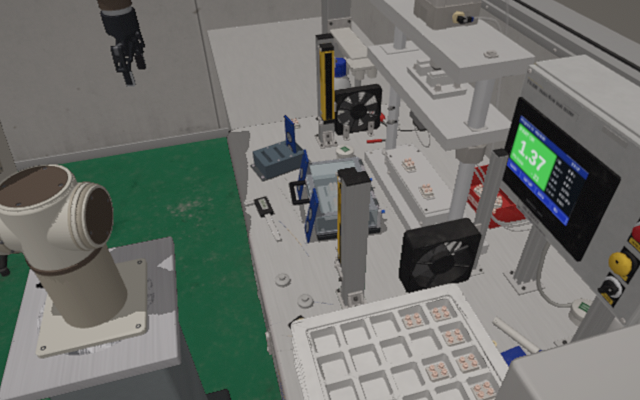

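The top view has the nest near px (297,190), the plates at (265,215) and (325,217), and the rack at (215,228). I'll zoom in on those.

Run:
```python
import cv2
a=cv2.imread('pics/top0.png')[140:275,180:350];cv2.imwrite('pics/tc.png',cv2.resize(a,(170*4,135*4),interpolation=cv2.INTER_CUBIC))
a=cv2.imread('pics/side0.png')[105:255,240:400];cv2.imwrite('pics/sc.png',cv2.resize(a,(640,600),interpolation=cv2.INTER_CUBIC))
```

```text
(no output)
```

View pics/tc.png

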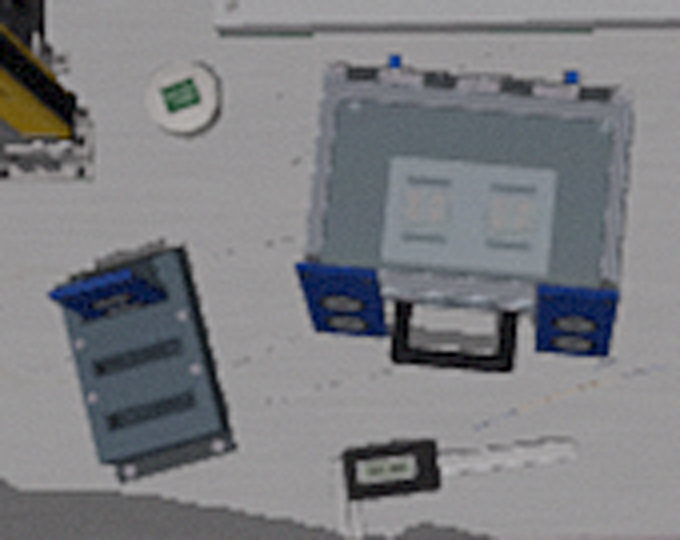

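View pics/sc.png

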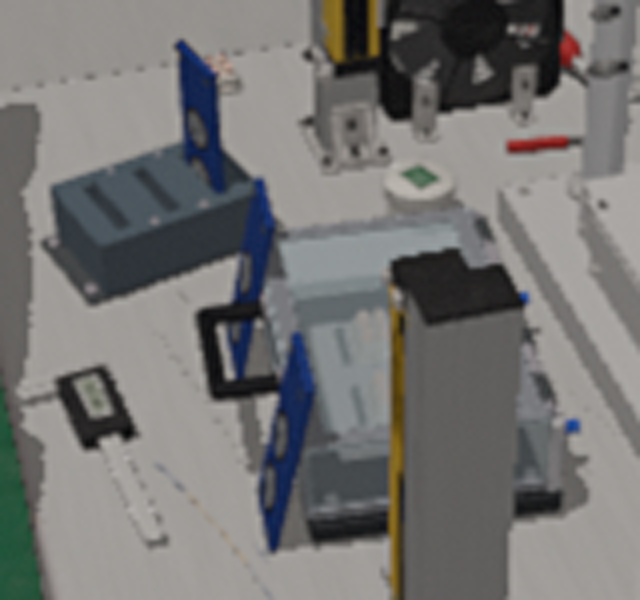

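The crops give me these positions: the empty slots at crop (138,357) and (150,411), the handle bar from (393,362) to (515,370), and the top and bottom edges of both plates. Next I back-project them.

```bash
cat > h.py <<'E'
import numpy as np
def bp(npz,u,v,z):
    d=np.load(npz);E=d['extrinsics'];r=E[:3,:3]@np.linalg.solve(d['mtx'],[u,v,1.]);o=E[:3,3];return o+r*(z-o[2])/r[2]
E
python3 - <<'E'
from h import *
np.set_printoptions(precision=4,suppress=True)
c=lambda x,y,z:bp('top0.npz',180+x/4,140+y/4,z)
for n,x,y,z in [('s1L',95,370,.045),('s1R',182,345,.045),('s0L',105,423,.045),('s0R',195,400,.045),('blkTR',182,248,.045),('blkBR',213,432,.045),('blkBL',103,463,.045),('hL',393,365,.068),('hR',515,371,.068),
 ('aTL',297,263,.1176),('aTR',380,272,.1176),('aBL',315,332,0),('aBR',385,335,0),('bTL',537,288,.1176),('bTR',617,292,.1176),('bBL',540,350,0),('bBR',608,355,0),('hoodTL',325,97,.075),('hoodTR',620,105,.075)]:
    print(n,c(x,y,z))
s=lambda x,y,z:bp('side0.npz',240+x/4,105+y/4,z)
for n,x,y,z in [('aT1',258,180,.1176),('aT2',270,215,.1176),('bT1',294,333,.1176),('bT2',314,378,.1176),('aB',238,375,0),('bB1',262,495,0),('bB2',275,548,0),('hL',203,312,.068),('hR',215,395,.068),('s1a',135,166,.045),('s1b',178,213,.045),('s0a',88,187,.045),('s0b',127,228,.045)]: print(n,s(x,y,z))
E
```

```text
s1L [0.4341 0.3747 0.045 ]
s1R [0.4493 0.3192 0.045 ]
s0L [0.4    0.3675 0.045 ]
s0R [0.4137 0.3103 0.045 ]
blkTR [0.5126 0.3202 0.045 ]
blkBR [0.393  0.2985 0.045 ]
blkBL [0.3746 0.3682 0.045 ]
hL [0.4318 0.1815 0.068 ]
hR [0.4267 0.1046 0.068 ]
aTL [0.4902 0.2357 0.1176]
aTR [0.4839 0.1853 0.1176]
aBL [0.4614 0.2391 0.    ]
aBR [0.4586 0.1921 0.    ]
bTL [0.4725 0.0902 0.1176]
bTR [0.4692 0.0416 0.1176]
bBL [0.4467 0.0881 0.    ]
bBR [0.4426 0.0425 0.    ]
hoodTL [0.6045 0.224  0.075 ]
hoodTR [0.5964 0.0345 0.075 ]
aT1 [0.4892 0.2351 0.1176]
aT2 [0.4874 0.1986 0.1176]
bT1 [0.4733 0.09   0.1176]
bT2 [0.474  0.051  0.1176]
aB [0.4622 0.1995 0.    ]
bB1 [ 0.4508  0.0919 -0.    ]
bB2 [0.4475 0.0486 0.    ]
hL [0.4406 0.1831 0.068 ]
hR [0.4309 0.1087 0.068 ]
s1a [0.4359 0.3774 0.045 ]
s1b [0.4523 0.3163 0.045 ]
s0a [0.4013 0.3626 0.045 ]
s0b [0.4174 0.3099 0.045 ]
```

Emit:
{"method": "servo_tool", "body": {"plan": [[[0.7,-0.54,0],-1],[[0.7,-0.54,0],-1],[[0.7,-0.54,0],-1],[[0.7,-0.54,0],-1],[[0.7,-0.54,0],-1],[[0.7,-0.54,0],-1],[[0.7,-0.54,0],-1],[[0.7,-0.54,0],-1],[[0.7,-0.54,0],-1],[[0.7,-0.54,0],-1]], "claw": -0.1}}

```text
time_s: 0.93
eef_pos: [0.3083, 0.346, 0.2496]
eef_rot: [-0.0, 0.466, 0.885, -0.0]
force: [-0.2, -0.3, 0.1]
finger_gap: 0.0388
finger_force: 0.0
```

Emit:
{"method": "servo_tool", "body": {"plan": [[[0.7,-0.4,0.5],-1],[[0.7,-0.4,0.5],-1],[[0.7,-0.4,0.5],-1],[[0.7,-0.4,0.5],-1],[[0,0,0],-1],[[0,0,0],-1],[[0,0,0],-1],[[0,0,0],-1],[[0,0,0],-1],[[0,0,0],-1]]}}

```text
time_s: 1.77
eef_pos: [0.3776, 0.3068, 0.2995]
eef_rot: [-0.0, 0.741, 0.672, -0.001]
force: [-0.1, -0.2, -0.2]
finger_gap: 0.0386
finger_force: 0.0
```

Run:
```python
from cell import *
import cv2,numpy as np
s=get_state();print(s['time_s'],s['eef_pos'],s['eef_rot'],s['finger_gap'],s['q'])
i=get_image("wrist");cv2.imwrite('pics/w1.png',i['frame'][:,:,::-1]);np.savez('w1.npz',**i);print(i['mtx'],i['extrinsics'])
```

```text
1.7667 [0.37760314 0.30680459 0.29946866] [-5.04548593e-05  7.40860947e-01  6.71658153e-01 -6.16412128e-04] 0.03859588248389423 [6.82299882e-01 1.98827424e-01 7.95970755e-02 1.45280246e+00
 3.40432246e-05 2.35100284e+00]
[[280.35735708   0.         321.89448452]
 [  0.         280.35735708 199.14799441]
 [  0.           0.           1.        ]] [[ 0.99520694 -0.09176385 -0.03380161  0.38618874]
 [-0.09776211 -0.9420418  -0.32093585  0.3896004 ]
 [-0.00239222  0.32270211 -0.94649756  0.42198172]
 [ 0.          0.          0.          1.        ]]
```

View pics/w1.png

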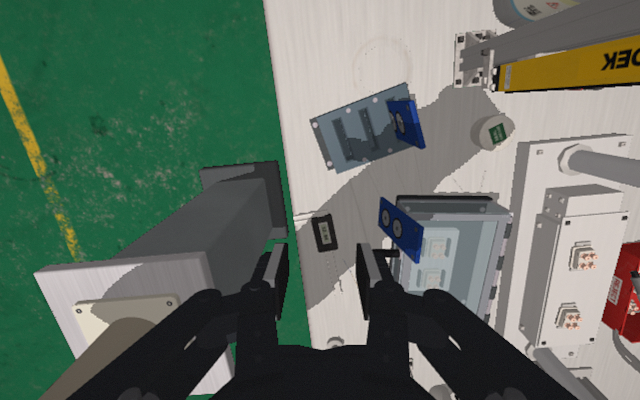

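Wrist view: the rack with its two slots is near (340,135) and (365,130), and plate a is near (400,228). I'll zoom in on that region.

Run:
```python
import cv2
a=cv2.imread('pics/w1.png')[75:270,300:460];cv2.imwrite('pics/wc.png',cv2.resize(a,None,fx=3,fy=3,interpolation=cv2.INTER_CUBIC))
```

```text
(no output)
```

View pics/wc.png

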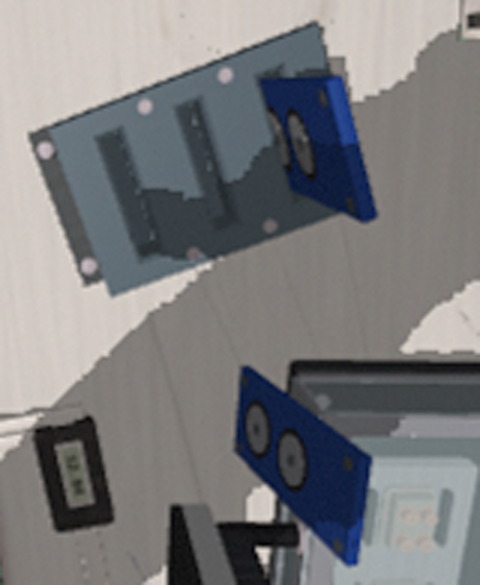

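Run:
```python
from h import *
np.set_printoptions(precision=4,suppress=True)
c=lambda x,y,z:bp('w1.npz',300+x/3,75+y/3,z)[:2]
P=[c(*p,.045) for p in [(145,106),(225,75),(193,255),(270,227)]]
print('screws',*P,'mean',np.mean(P,0))
for n,q in dict(s0=[(95,138),(120,130),(158,250),(137,258)],s1=[(177,105),(198,98),(238,220),(215,230)]).items():
    Q=[c(*p,.045) for p in q]; print(n,np.mean(Q,0)); d=(Q[0]+Q[1]-Q[2]-Q[3]); print('yaw',np.degrees(np.arctan2(-d[0],d[1])),np.linalg.norm(d)/2)
d=P[1]-P[0]+P[3]-P[2];print('yaw screws',np.degrees(np.arctan2(d[1],d[0])))
d=P[0]-P[2]+P[1]-P[3];print('yaw screws y',np.degrees(np.arctan2(-d[0],d[1])))
t=[c(368,458,.1176),c(356,563,.1176)];b=[c(243,367,0),c(237,452,0)]
print('a top',t,np.mean(t,0),'bot',b,np.mean(b,0))
T=np.load('top0.npz')
print('top screws',*[bp('top0.npz',180+x/4,140+y/4,.045)[:2] for x,y in [(79,344),(182,315),(92,398),(195,369)]])
# predicted in side
```

```text
screws [0.4182 0.3782] [0.4527 0.3874] [0.4355 0.312 ] [0.4703 0.3213] mean [0.4442 0.3497]
s0 [0.4082 0.3414]
yaw 14.291305045064693 0.055541194394726615
s1 [0.4437 0.3512]
yaw 15.10882355206512 0.0561433436044268
yaw screws 14.89156656451737
yaw screws y 14.773809641804128
a top [array([0.4909, 0.2392]), array([0.4868, 0.1918])] [0.4888 0.2155] bot [array([0.4647, 0.2405]), array([0.46  , 0.1916])] [0.4623 0.216 ]
top screws [0.451  0.3854] [0.4687 0.3195] [0.4161 0.3762] [0.4336 0.3106]
```

Emit:
{"method": "servo_tool", "body": {"plan": [[[0.447,-0.459,-0.35],0],[[0.447,-0.459,-0.35],0],[[0.447,-0.459,-0.35],0],[[0.447,-0.459,-0.35],0],[[0.447,-0.459,-0.35],0],[[0.447,-0.459,-0.35],0],[[0.447,-0.459,-0.35],0],[[0.447,-0.459,-0.35],0],[[0,0,-0.5],0],[[0,0,-0.5],0]], "claw": 0.4}}

```text
time_s: 2.65
eef_pos: [0.4678, 0.2144, 0.2042]
eef_rot: [-0.0, 0.74, 0.673, -0.0]
force: [-0.5, -0.0, 1.1]
finger_gap: 0.0598
finger_force: 0.0
```

Emit:
{"method": "servo_tool", "body": {"plan": [[[0,0,-0.7],0],[[0,0,-0.7],0],[[0,0,-0.7],0],[[0,0,-0.7],0],[[0,0,-0.7],0],[[0,0,-0.5],0],[[0,0,0],0],[[0,0,0],0]]}}

```text
time_s: 3.32
eef_pos: [0.4664, 0.2149, 0.1042]
eef_rot: [-0.0, 0.739, 0.673, -0.001]
force: [-0.3, 0.4, 0.6]
finger_gap: 0.0596
finger_force: 0.0
```

Run:
```python
from cell import *
import cv2,numpy as np
i=get_image("side");cv2.imwrite('pics/s2.png',cv2.resize(i['frame'][90:260,240:410,::-1],None,fx=3.5,fy=3.5,interpolation=cv2.INTER_CUBIC))
```

```text
(no output)
```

View pics/s2.png

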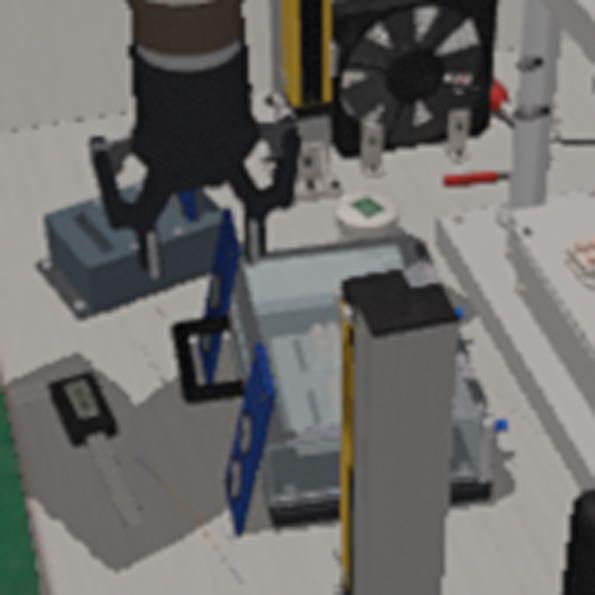

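The plate sits between the fingers (crop px 225,240), so I close and lift.

Emit:
{"method": "servo_tool", "body": {"plan": [[[0,0,0],0],[[0,0,0],0],[[0,0,0],0],[[0,0,0],0],[[0,0,0],0],[[0,0,0],0],[[0,0,0],0],[[0,0,0],0]], "claw": -1}}

```text
time_s: 4.03
eef_pos: [0.4672, 0.2156, 0.1057]
eef_rot: [-0.0, 0.74, 0.673, 0.0]
force: [-2.4, 0.3, 5.8]
finger_gap: 0.0053
finger_force: 59.7
```

Emit:
{"method": "servo_tool", "body": {"plan": [[[-0.1,0,0.3],0],[[-0.1,0,0.5],0],[[0,0,0.6],0],[[0,0,0.6],0],[[0,0,0.6],0],[[0,0,0.6],0],[[0,0,0.4],0],[[0,0,0.2],0]]}}

```text
time_s: 4.7
eef_pos: [0.4628, 0.2155, 0.2016]
eef_rot: [0.0, 0.74, 0.673, 0.001]
force: [0.3, -0.3, -1.2]
finger_gap: 0.0054
finger_force: 58.7
```

Emit:
{"method": "servo_tool", "body": {"plan": [[[-0.13,0.889,0],0.85],[[-0.13,0.889,0],0.85],[[-0.13,0.889,0],0.85],[[-0.13,0.889,0],0.85],[[-0.13,0.889,0],0.85],[[-0.13,0.889,0],0.85],[[0,0,0],0],[[0,0,0],0],[[0,0,0],0]]}}

```text
time_s: 5.45
eef_pos: [0.4423, 0.348, 0.1992]
eef_rot: [0.0, 0.609, 0.793, -0.001]
force: [-0.9, -0.9, -1.9]
finger_gap: 0.0046
finger_force: 58.8
```

Run:
```python
from cell import *
import cv2,numpy as np
i=get_image("wrist");np.savez('w2.npz',**i);a=i['frame'][:,:,::-1]
j=get_image("side");np.savez('s3.npz',**j);b=j['frame'][90:190,230:330,::-1]
a=cv2.resize(a[60:260,200:440],None,fx=2.0,fy=2.0,interpolation=cv2.INTER_CUBIC);b=cv2.resize(b,(300,300),interpolation=cv2.INTER_CUBIC)
o=np.zeros((400,780,3),np.uint8);o[:,:480]=a;o[:300,480:]=b;cv2.imwrite('pics/w2.png',o)
```

```text
(no output)
```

View pics/w2.png

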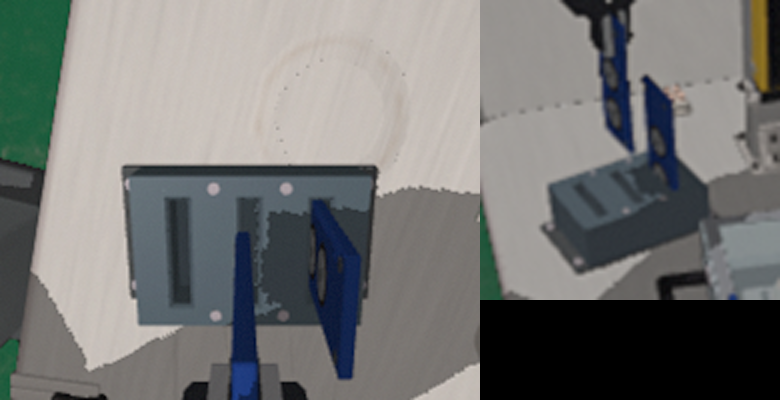

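Run:
```python
from h import *
from cell import get_state
np.set_printoptions(precision=4,suppress=True)
c=lambda x,y,z:bp('w2.npz',200+x/2,60+y/2,z)[:2]
P=[c(*p,.045) for p in [(213,188.5),(287,188),(216,316),(283,316)]];m=np.mean(P,0)
print(*P,'mean',m)
a=np.radians(14.9);R=np.array([[np.cos(a),-np.sin(a)],[np.sin(a),np.cos(a)]])
print('screws rack',(np.array(P)-m)@R)
for n,x,y in[('slot1 top end',249,198),('s0c',179,250)]:print(n,(c(x,y,.045)-m)@R)
e=c(243,232,.094);print('plate lower left end mid',e,'in rack',(e-m)@R)
t=get_state()['eef_pos'];print('tcp',t,(t[:2]-m)@R)
```

```text
[0.4181 0.3785] [0.4534 0.3882] [0.4361 0.3128] [0.4707 0.322 ] mean [0.4446 0.3504]
screws rack [[-0.0183  0.034 ]
 [ 0.0183  0.0343]
 [-0.0178 -0.0342]
 [ 0.0179 -0.0341]]
slot1 top end [-0.0005  0.0293]
s0c [-0.0363  0.0024]
plate lower left end mid [0.4352 0.3729] in rack [-0.0033  0.0242]
tcp [0.4427 0.3475 0.1997] [-0.0026 -0.0023]
```

Emit:
{"method": "servo_tool", "body": {"plan": [[[0.106,0.07,-0.3],0],[[0,0,-0.4],0],[[0,0,-0.4],0],[[0,0,-0.4],0],[[0,0,-0.25],0],[[0,0,-0.2],0],[[0,0,-0.2],0],[[0,0,0],0]]}}

```text
time_s: 6.22
eef_pos: [0.4448, 0.35, 0.145]
eef_rot: [-0.0, 0.609, 0.793, -0.001]
force: [0.5, 0.4, -0.8]
finger_gap: 0.0048
finger_force: 58.8
```

Emit:
{"method": "servo_tool", "body": {"plan": [[[0,0,-0.2],0],[[0,0,-0.2],0],[[0,0,-0.2],0],[[0,0,-0.2],0],[[0,0,-0.1],0],[[0,0,-0.1],0],[[0,0,0],0]]}}

```text
time_s: 6.8
eef_pos: [0.445, 0.3501, 0.1206]
eef_rot: [-0.0, 0.609, 0.793, -0.001]
force: [-0.5, -0.3, -1.4]
finger_gap: 0.0053
finger_force: 58.8
```

Emit:
{"method": "servo_tool", "body": {"plan": [[[0,0,-0.06],0],[[0,0,-0.06],0],[[0,0,-0.04],0],[[0,0,0],0]]}}

```text
time_s: 7.13
eef_pos: [0.4457, 0.3506, 0.1187]
eef_rot: [0.0, 0.609, 0.793, 0.001]
force: [-0.9, -1.5, 4.6]
finger_gap: 0.0051
finger_force: 59.8
```

Emit:
{"method": "servo_tool", "body": {"plan": [[[0,0,0],0],[[0,0,0],0],[[0,0,0],0],[[0,0,0],0]], "claw": -0.55}}

```text
time_s: 7.47
eef_pos: [0.4454, 0.3504, 0.1172]
eef_rot: [-0.0, 0.609, 0.793, 0.0]
force: [0.2, -0.5, 0.7]
finger_gap: 0.0191
finger_force: 0.0
```

Emit:
{"method": "servo_tool", "body": {"plan": [[[0,0,0.4],0],[[0,0,0.6],0],[[0,0,0.8],0],[[0,0,0.8],0],[[0,0,0.8],0],[[0,0,0.6],0],[[0,0,0],0],[[0,0,0],0]]}}

```text
time_s: 8.13
eef_pos: [0.4459, 0.3508, 0.2184]
eef_rot: [0.0, 0.609, 0.793, 0.001]
force: [-0.0, 0.5, -0.8]
finger_gap: 0.0194
finger_force: 0.0
```

Emit:
{"method": "servo_tool", "body": {"plan": [[[0.02,-0.937,0],-0.43],[[0.02,-0.937,0],-0.43],[[0.02,-0.937,0],-0.43],[[0.02,-0.937,0],-0.43],[[0.02,-0.937,0],-0.43],[[0.02,-0.937,0],-0.43],[[0.02,-0.937,0],-0.43],[[0.02,-0.937,0],-0.43],[[0.02,-0.937,0],-0.43],[[0.02,-0.937,0],-0.43]], "claw": 0.4}}

```text
time_s: 8.97
eef_pos: [0.4492, 0.1148, 0.2157]
eef_rot: [-0.001, 0.721, 0.693, -0.001]
force: [0.1, -0.0, -0.2]
finger_gap: 0.0596
finger_force: 0.0
```

Emit:
{"method": "servo_tool", "body": {"plan": [[[0.02,-0.937,0],-0.43],[[0.02,-0.937,0],-0.43],[[0,0,0],0],[[0,0,0],0]]}}

```text
time_s: 9.3
eef_pos: [0.4505, 0.0682, 0.216]
eef_rot: [-0.001, 0.742, 0.671, -0.001]
force: [-0.0, 0.2, 0.3]
finger_gap: 0.06
finger_force: 0.0
```

Run:
```python
from cell import *
import cv2,numpy as np
from h import bp
np.set_printoptions(precision=4,suppress=True)
s=get_state();print(s['eef_pos'],s['eef_rot'])
E=None
for n in('wrist','top','side'):
    i=get_image(n);np.savez(f'{n}4.npz',**i)
    f=i['frame'].astype(int);m=((f[:,:,2]>f[:,:,0]+50)&(f[:,:,2]>f[:,:,1]+35)).astype(np.uint8)
    k,l,st,c=cv2.connectedComponentsWithStats(m)
    M=np.linalg.inv(i['extrinsics'])
    for nm,p in dict(b=(.463,.0695,.06),a_in_slot=(.4446,.3504,.089),rackc=(.4794,.3597,.089)).items():
        q=i['mtx']@(M@np.r_[p,1])[:3];print(n,nm,'expect',q[:2]/q[2])
    for j in range(1,k):
        if st[j,4]>60: print(n,st[j],c[j])
i=np.load('wrist4.npz')['frame'];cv2.imwrite('pics/w4.png',i[:,:,::-1])
```

```text
[0.4505 0.0682 0.216 ] [-0.0008  0.7418  0.6706 -0.001 ]
wrist b expect [334.2397 186.2127]
wrist a_in_slot expect [ 266.9094 -233.4552]
wrist rackc expect [ 321.5013 -264.302 ]
wrist [344 177   8  56 314] [347.1369 204.3376]
top b expect [322.2943 218.645 ]
top a_in_slot expect [209.2746 226.4668]
top rackc expect [205.836  212.5992]
top [425  45  80   3 231] [464.5195  45.9913]
top [417  64  72   5 287] [454.7631  66.3833]
top [465 117  44  27 816] [486.652  130.1777]
top [127 123  22  23 300] [136.0867 132.9167]
top [193 207  20  12  74] [202.527  211.6081]
top [196 221  27   9  82] [207.7195 225.1098]
side b expect [312.1695 214.9644]
side a_in_slot expect [277.5852 137.5215]
side rackc expect [289.9407 133.4437]
side [335  58  11  19 179] [340.0112  67.1453]
side [519 116  69  64 545] [554.6    148.1908]
side [507 158  62  68 701] [538.127  192.4422]
side [308 189  10  53  92] [312.8696 215.6304]
side [501 346  25  20 223] [512.2377 354.13  ]
```

View pics/w4.png

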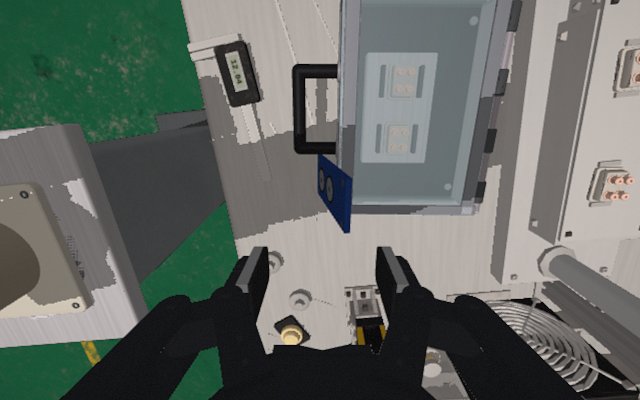

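Plate b is at px (335,192), with its top edge running (351,178)–(349,232). The handle bar runs (298,66)–(300,152).

Run:
```python
from h import *
np.set_printoptions(precision=4,suppress=True)
for n,u,v,z in [('bT1',351.5,178,.1176),('bT2',349.5,232,.1176),('bB1',319,155,0),('bB2',320,195,0),('barL',298.5,66,.068),('barR',300.5,152,.068),('bar mid',299,109,.068)]:
    print(n,bp('wrist4.npz',u,v,z))
```

```text
bT1 [0.4768 0.0919 0.1176]
bT2 [0.4719 0.0439 0.1176]
bB1 [0.4488 0.093  0.    ]
bB2 [0.4448 0.0422 0.    ]
barL [0.4412 0.1843 0.068 ]
barR [0.4335 0.1093 0.068 ]
bar mid [0.4371 0.1486 0.068 ]
```

Emit:
{"method": "servo_tool", "body": {"plan": [[[0.07,0,-0.6],0],[[0,0,-0.7],0],[[0,0,-0.7],0],[[0,0,-0.7],0],[[0,0,-0.7],0],[[0,0,-0.6],0],[[0,0,-0.48],0],[[0,0,0],0],[[0,0,0],0]]}}

```text
time_s: 10.2
eef_pos: [0.4524, 0.07, 0.1047]
eef_rot: [-0.001, 0.74, 0.672, -0.001]
force: [-0.5, 0.4, 0.3]
finger_gap: 0.0599
finger_force: 0.0
```

Emit:
{"method": "servo_tool", "body": {"plan": [[[0,0,0],0],[[0,0,0],0],[[0,0,0],0],[[0,0,0],0],[[0,0,0],0],[[0,0,0],0],[[0,0,0],0],[[0,0,0],0]], "claw": -1}}

```text
time_s: 10.87
eef_pos: [0.4526, 0.0694, 0.106]
eef_rot: [-0.0, 0.741, 0.671, 0.0]
force: [-2.2, 1.0, 5.1]
finger_gap: 0.0052
finger_force: 59.0
```

Emit:
{"method": "servo_tool", "body": {"plan": [[[-0.1,0,0.3],0],[[-0.1,0,0.5],0],[[0,0,0.6],0],[[0,0,0.6],0],[[0,0,0.6],0],[[0,0,0.6],0],[[0,0,0.6],0],[[0,0,0.6],0],[[0,0,0],0]]}}

```text
time_s: 11.62
eef_pos: [0.4498, 0.0694, 0.2186]
eef_rot: [0.002, 0.741, 0.671, 0.003]
force: [0.3, 0.7, -0.2]
finger_gap: 0.0048
finger_force: 58.7
```

Emit:
{"method": "servo_tool", "body": {"plan": [[[-0.2,0.906,0],0.43],[[-0.2,0.906,0],0.43],[[-0.2,0.906,0],0.43],[[-0.2,0.906,0],0.43],[[-0.2,0.906,0],0.43],[[-0.2,0.906,0],0.43],[[-0.2,0.906,0],0.43],[[-0.17,0.906,0],0.43],[[0,0.906,0],0.43],[[0,0.906,0],0.43]]}}

```text
time_s: 12.45
eef_pos: [0.4081, 0.2965, 0.2146]
eef_rot: [-0.0, 0.632, 0.775, -0.001]
force: [0.6, 0.3, -0.4]
finger_gap: 0.0052
finger_force: 58.5
```

Emit:
{"method": "servo_tool", "body": {"plan": [[[0,0.906,0],0.43],[[0,0.906,0],0.43],[[0,0,-0.3],0],[[0,0,-0.3],0],[[0,0,0],0],[[0,0,0],0]]}}

```text
time_s: 12.95
eef_pos: [0.4081, 0.3395, 0.199]
eef_rot: [-0.0, 0.609, 0.793, -0.002]
force: [0.4, 0.0, -0.6]
finger_gap: 0.0053
finger_force: 58.4
```

Run:
```python
from cell import *
import cv2,numpy as np
s=get_state();print(s['eef_pos'],s['eef_rot'])
i=get_image("wrist");np.savez('w5.npz',**i)
cv2.imwrite('pics/w5.png',cv2.resize(i['frame'][60:260,200:440,::-1],None,fx=3,fy=3,interpolation=cv2.INTER_CUBIC))
```

```text
[0.40809235 0.33953235 0.19898135] [-2.37946132e-04  6.09230971e-01  7.92991115e-01 -1.63064071e-03]
```

View pics/w5.png

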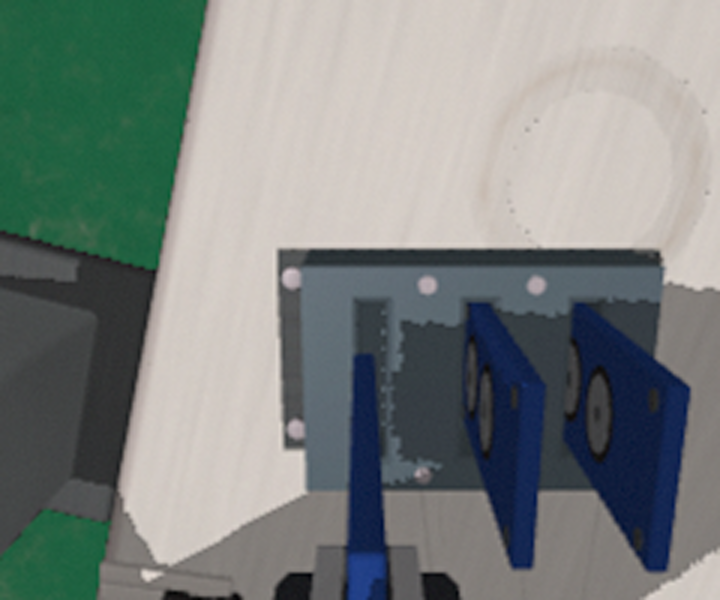

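Run:
```python
from h import *
np.set_printoptions(precision=4,suppress=True)
c=lambda x,y,z:bp('w5.npz',200+x/3,60+y/3,z)[:2]
a=np.radians(14.9);R=np.array([[np.cos(a),-np.sin(a)],[np.sin(a),np.cos(a)]])
m=np.array([.4446,.3504])
for n,x,y,z in[('scr-+',428,285,.045),('scr++',537,286,.045),('scr--',423,473,.045),('slot end',372,298,.045),('plate end',365,355,.093)]:print(n,(c(x,y,z)-m)@R)
print((np.array([.4081,.3395])-m)@R)
```

```text
scr-+ [-0.018   0.0339]
scr++ [0.0179 0.0336]
scr-- [-0.0181 -0.033 ]
slot end [-0.0364  0.0296]
plate end [-0.0385  0.0226]
[-0.0381 -0.0011]
```

Emit:
{"method": "servo_tool", "body": {"plan": [[[0.075,0.12,-0.3],0],[[0,0,-0.4],0],[[0,0,-0.4],0],[[0,0,-0.4],0],[[0,0,-0.2],0],[[0,0,-0.2],0],[[0,0,-0.2],0],[[0,0,0],0]]}}

```text
time_s: 13.67
eef_pos: [0.4102, 0.3436, 0.1465]
eef_rot: [-0.0, 0.609, 0.793, -0.001]
force: [-0.7, -0.3, -1.1]
finger_gap: 0.0049
finger_force: 58.5
```

Emit:
{"method": "servo_tool", "body": {"plan": [[[0,0,-0.2],0],[[0,0,-0.2],0],[[0,0,-0.2],0],[[0,0,-0.2],0],[[0,0,-0.15],0],[[0,0,-0.1],0],[[0,0,0],0]]}}

```text
time_s: 14.25
eef_pos: [0.4104, 0.3438, 0.1207]
eef_rot: [-0.0, 0.609, 0.793, -0.001]
force: [-0.1, -0.6, -0.6]
finger_gap: 0.0055
finger_force: 58.6
```

Emit:
{"method": "servo_tool", "body": {"plan": [[[0,0,-0.06],0],[[0,0,-0.06],0],[[0,0,-0.04],0],[[0,0,0],0]]}}

```text
time_s: 14.58
eef_pos: [0.4111, 0.3443, 0.1191]
eef_rot: [0.0, 0.609, 0.793, 0.001]
force: [-2.1, -1.3, 5.0]
finger_gap: 0.0051
finger_force: 59.7
```

Emit:
{"method": "servo_tool", "body": {"plan": [[[0,0,0],0],[[0,0,0],0],[[0,0,0],0],[[0,0,0],0]], "claw": -0.55}}

```text
time_s: 14.92
eef_pos: [0.4108, 0.3441, 0.1174]
eef_rot: [0.0, 0.609, 0.793, 0.0]
force: [0.2, 0.4, -0.5]
finger_gap: 0.0194
finger_force: 0.0
```

Emit:
{"method": "servo_tool", "body": {"plan": [[[0,0,0.4],0],[[0,0,0.6],0],[[0,0,0.8],0],[[0,0,0.8],0],[[0,0,0.8],0],[[0,0,0.6],0],[[0,0,0],0],[[0,0,0],0]]}}

```text
time_s: 15.58
eef_pos: [0.4113, 0.3445, 0.2187]
eef_rot: [0.0, 0.609, 0.793, 0.001]
force: [0.7, 0.3, -1.1]
finger_gap: 0.0194
finger_force: 0.0
```

Run:
```python
from cell import *
import cv2,numpy as np
# heights of plates' top edges: compare plates a,b with plate_c in wrist image
i=get_image("wrist");np.savez('w6.npz',**i)
f=i['frame'].astype(int);m=((f[:,:,2]>f[:,:,0]+35)&(f[:,:,2]>f[:,:,1]+25)).astype(np.uint8)
k,l,st,c=cv2.connectedComponentsWithStats(m)
M=np.linalg.inv(i['extrinsics']);a=np.radians(14.9)
for x in(-.036,0,.036):
  for z in (.133,):
   for y in(.025,-.025):
    p=np.array([.4446+x*np.cos(a)-y*np.sin(a),.3504+x*np.sin(a)+y*np.cos(a),z,1]);q=i['mtx']@(M@p)[:3];print(x,y,q[:2]/q[2])
for j in range(1,k):
    if st[j,4]>60: print(st[j],c[j])
cv2.imwrite('pics/w6.png',np.hstack([f[:,:,::-1]]))
```

```text
-0.036 0.025 [318.56382198 187.23689427]
-0.036 -0.025 [318.69107822 245.07998474]
0 0.025 [365.09317453 187.30209659]
0 -0.025 [362.02227474 245.12913589]
0.036 0.025 [411.60254431 187.3672709 ]
0.036 -0.025 [405.33614081 245.17826738]
[317 161   8  81 531] [320.31450094 201.42372881]
[349 161  22  81 950] [360.26736842 200.50421053]
[ 379  161   35   82 1405] [397.99928826 201.5594306 ][ WARN:0@1.137] global loadsave.cpp:1063 imwrite_ Unsupported depth image for selected encoder is fallbacked to CV_8U.
```

All three plates span the same rows (161–242), so both moved plates are as deep as plate c. Next is the handle at about (0.437, 0.146, 0.068).

Emit:
{"method": "servo_tool", "body": {"plan": [[[0.114,-0.882,0],-0.578],[[0.114,-0.882,0],-0.578],[[0.114,-0.882,0],-0.578],[[0.114,-0.882,0],-0.578],[[0.114,-0.882,0],-0.578],[[0.114,-0.882,0],-0.578],[[0.114,-0.882,0],-0.578],[[0.114,-0.882,0],-0.578],[[0.114,-0.882,0],-0.578],[[0,0,0],0]], "claw": -0.3}}

```text
time_s: 16.47
eef_pos: [0.4355, 0.1423, 0.216]
eef_rot: [-0.0, 0.744, 0.668, -0.002]
force: [0.9, 0.5, -0.4]
finger_gap: 0.03
finger_force: 0.0
```

Emit:
{"method": "servo_tool", "body": {"plan": [[[0,0,-0.6],0],[[0,0,-0.7],0],[[0,0,-0.7],0],[[0,0,-0.7],0],[[0,0,-0.7],0],[[0,0,-0.6],0],[[0,0,0],0]]}}

```text
time_s: 17.05
eef_pos: [0.4331, 0.1451, 0.1136]
eef_rot: [-0.002, 0.742, 0.671, -0.004]
force: [-0.9, 0.1, -0.4]
finger_gap: 0.0298
finger_force: 0.0
```

Emit:
{"method": "servo_tool", "body": {"plan": [[[0.12,0,-0.2],0],[[0,0,-0.4],0],[[0,0,-0.4],0],[[0,0,-0.4],0],[[0,0,-0.26],0],[[0,0,0],0],[[0,0,0],0]]}}

```text
time_s: 17.63
eef_pos: [0.4395, 0.1458, 0.0762]
eef_rot: [-0.0, 0.742, 0.67, 0.0]
force: [-0.3, 0.2, 0.5]
finger_gap: 0.0299
finger_force: 0.0
```

Emit:
{"method": "servo_tool", "body": {"plan": [[[-0.08,0,-0.18],0],[[0,0,0],0],[[0,0,0],0]]}}

```text
time_s: 17.88
eef_pos: [0.4373, 0.1456, 0.0717]
eef_rot: [0.0, 0.742, 0.67, 0.0]
force: [-0.4, 0.3, 0.8]
finger_gap: 0.0303
finger_force: 0.0
```

Emit:
{"method": "servo_tool", "body": {"plan": [[[0,0,0],0],[[0,0,0],0],[[0,0,0],0],[[0,0,0],0],[[0,0,0],0],[[0,0,0],0]], "claw": -1}}

```text
time_s: 18.38
eef_pos: [0.4365, 0.1457, 0.0714]
eef_rot: [-0.001, 0.742, 0.67, -0.0]
force: [-4.6, 2.3, 2.9]
finger_gap: 0.0102
finger_force: 58.6
```

```bash
python3 -c "
import numpy as np
a=np.radians(np.arange(0,61,3)-1.64);r=.17507;h=-r*np.cos(a);z=r*np.sin(a)
dh=np.diff(h)/.025;dz=np.diff(z)/.025;y=np.radians(-5.8)
for i in range(20):print([[round(dh[i]*np.cos(y),3),round(dh[i]*np.sin(y),3),round(dz[i],3)],0],end=', ')
print(h[10]-h[0],z[10]-z[0],h[20]-h[0],z[20]-z[0])"
```

```text
[[np.float64(-0.001), np.float64(0.0), np.float64(0.367)], 0], [[np.float64(0.018), np.float64(-0.002), np.float64(0.366)], 0], [[np.float64(0.037), np.float64(-0.004), np.float64(0.365)], 0], [[np.float64(0.056), np.float64(-0.006), np.float64(0.362)], 0], [[np.float64(0.075), np.float64(-0.008), np.float64(0.359)], 0], [[np.float64(0.094), np.float64(-0.01), np.float64(0.354)], 0], [[np.float64(0.112), np.float64(-0.011), np.float64(0.349)], 0], [[np.float64(0.13), np.float64(-0.013), np.float64(0.343)], 0], [[np.float64(0.148), np.float64(-0.015), np.float64(0.335)], 0], [[np.float64(0.165), np.float64(-0.017), np.float64(0.327)], 0], [[np.float64(0.182), np.float64(-0.018), np.float64(0.318)], 0], [[np.float64(0.198), np.float64(-0.02), np.float64(0.308)], 0], [[np.float64(0.214), np.float64(-0.022), np.float64(0.297)], 0], [[np.float64(0.229), np.float64(-0.023), np.float64(0.285)], 0], [[np.float64(0.243), np.float64(-0.025), np.float64(0.273)], 0], [[np.float64(0.257), np.float64(-0.026), np.float64(0.26)], 0], [[np.float64(0.27), np.float64(-0.027), np.float64(0.246)], 0], [[np.float64(0.283), np.float64(-0.029), np.float64(0.231)], 0], [[np.float64(0.295), np.float64(-0.03), np.float64(0.216)], 0], [[np.float64(0.305), np.float64(-0.031), np.float64(0.2)], 0], 0.02094011773663329 0.08817041201868502 0.08315999766413733 0.15405816982069034
```

Emit:
{"method": "servo_tool", "body": {"plan": [[[0,0,0.37],0],[[0.02,0,0.37],0],[[0.04,0,0.37],0],[[0.06,-0.01,0.36],0],[[0.08,-0.01,0.36],0],[[0,0,0],0]]}}

```text
time_s: 18.88
eef_pos: [0.4409, 0.1452, 0.1187]
eef_rot: [-0.001, 0.742, 0.67, -0.001]
force: [-7.1, 4.4, -3.3]
finger_gap: 0.0097
finger_force: 58.6
```

Emit:
{"method": "servo_tool", "body": {"plan": [[[0.094,-0.01,0.354],0],[[0.112,-0.01,0.35],0],[[0.13,-0.01,0.343],0],[[0.148,-0.015,0.335],0],[[0.165,-0.017,0.327],0],[[0,0,0],0]]}}

```text
time_s: 19.38
eef_pos: [0.456, 0.1436, 0.1614]
eef_rot: [-0.002, 0.742, 0.671, -0.002]
force: [-11.2, 4.4, -0.4]
finger_gap: 0.0097
finger_force: 58.9
```

Emit:
{"method": "servo_tool", "body": {"plan": [[[0.14,0,0.318],0],[[0.16,-0.01,0.308],0],[[0.2,-0.01,0.297],0],[[0.22,-0.01,0.285],0],[[0.24,-0.02,0.273],0],[[0,0,0],0]]}}

```text
time_s: 19.88
eef_pos: [0.4806, 0.1411, 0.1988]
eef_rot: [-0.001, 0.742, 0.67, -0.002]
force: [-10.0, -1.1, 3.1]
finger_gap: 0.0093
finger_force: 59.0
```

Emit:
{"method": "servo_tool", "body": {"plan": [[[0.235,-0.02,0.275],0],[[0.255,-0.03,0.255],0],[[0.27,-0.03,0.24],0],[[0.285,-0.03,0.22],0],[[0.3,-0.03,0.2],0],[[0,0,0],0],[[0,0,0],0]]}}

```text
time_s: 20.47
eef_pos: [0.5138, 0.1375, 0.2291]
eef_rot: [-0.001, 0.742, 0.67, -0.002]
force: [-11.7, -0.7, 7.8]
finger_gap: 0.0098
finger_force: 59.7
```

Run:
```python
from cell import *
import cv2,numpy as np
s=get_state();print(s['eef_pos'],s['force'],s['finger_gap'])
i=get_image("side");b=cv2.resize(i['frame'][70:270,220:420,::-1],(600,600),interpolation=cv2.INTER_CUBIC);cv2.imwrite('pics/s7.png',b);np.savez('s7.npz',**i);np.savez('t7.npz',**get_image("top"))
M=np.linalg.inv(i['extrinsics'])
# predicted hood outline after rotation by th about hinge, cross-check by bar ends
n=np.radians(-5.8);X=np.array([np.cos(n),np.sin(n),0]);Y=np.array([-np.sin(n),np.cos(n),0]);H=np.array([.437,.146,.073])+.175*X
t=s['eef_pos']-H;print('rel hinge',t@X,t[2],'alpha+1.64 deg',np.degrees(np.arctan2(t[2],-t@X))+1.64,np.hypot(t[2],t@X))
```

```text
[0.51380989 0.13752807 0.22907085] [-11.66484373  -0.69840323   7.80012702] 0.009761429418968385
rel hinge -0.09772717915370312 0.1560708471750198 alpha+1.64 deg 59.58635816643827 0.1841431803876222
```

Emit:
{"method": "servo_tool", "body": {"plan": [[[0,0,0.04],0],[[0,0,0],0],[[0,0,0],0],[[0,0,0],0],[[0,0,0],0],[[0,0,0],0]]}}

```text
time_s: 21.07
eef_pos: [0.5139, 0.1375, 0.2292]
eef_rot: [-0.0, 0.742, 0.67, -0.002]
force: [-8.7, -1.6, 2.7]
finger_gap: 0.0092
finger_force: 59.3
```

Run:
```python
from cell import *
import numpy as np,cv2
s=get_state();print(s['eef_pos'],s['force'],s['finger_gap'],np.abs(s['qvel']).max())
# bar seen: dark pixels near the predicted bar ends (beside the 22 mm fingers), vs candidate hood angles
n=np.radians(-5.8);X=np.array([np.cos(n),np.sin(n),0]);Y=np.array([-np.sin(n),np.cos(n),0]);H=np.array([.437,.146,.073])+.175*X
i=get_image('side');g=cv2.GaussianBlur(cv2.cvtColor(i['frame'],cv2.COLOR_RGB2GRAY),(0,0),.7);M=np.linalg.inv(i['extrinsics'])
for d in range(44,75,3):
    a=np.radians(d-1.64);r=[]
    for y in(-.034,-.028,-.022,.028,.032):
        p=H-.175*np.cos(a)*X+y*Y+[0,0,.175*np.sin(a)];q=i['mtx']@(M@np.r_[p,1])[:3];u,v=q[:2]/q[2];r.append(int(g[round(v),round(u)]))
    print(d,r)
```

```text
[0.51387018 0.13751537 0.22919447] [-8.728779   -1.5872593   2.66362218] 0.009155022092917731 0.0018128578694452198
44 [160, 160, 160, 161, 161]
47 [136, 147, 132, 152, 149]
50 [106, 89, 110, 128, 132]
53 [164, 147, 148, 37, 33]
56 [51, 77, 54, 97, 82]
59 [19, 36, 23, 23, 38]
62 [77, 84, 68, 52, 42]
65 [97, 83, 99, 31, 28]
68 [95, 88, 44, 37, 30]
71 [113, 108, 99, 31, 27]
74 [72, 87, 92, 30, 28]
```

The bar shows dark at 59°, the arm is still, and the grip is firm. I'm handing the job in.

```bash
python3 -c "
from cell import *
print(close_job())"
```

```text
the job is handed in; nothing more can be done
None
```

Both blue plates are standing down in the rack's two empty slots, and the hood is gripped by its handle and held still at about 59°; I handed the job in at about 21 s, with no verdict shown.

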